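# Sort sealed tins by lift weight into full and empty trays

## Robot

A 6-joint arm with a two-finger parallel gripper is mounted at the origin on a cart in front of the work surface, level with it; the furniture and walls round the work are solid. World frame = base frame: x ahead of the robot, y to its left, z up, the work surface at z = 0. Lengths are in m, angles in rad, forces in N, time in s.
With the tool pointing down it reaches from about 0.35 to 0.975 m from the base axis. Payload 4.9 kg.
Tool frame: the origin (TCP) lies midway between the tips of the shut fingers; the grasp point (between the pads) lies 19 mm behind it; x points along the fingers, y is the direction in which the jaws open and shut, and the axes are right-handed (so a half turn about x gives the same grasp; the last joint's range is limited). The gripper opens to 85 mm and grips with 20 to 120 N. Pads are 22 mm wide; open, the fingers measure 114 mm over their backs; the gripper's body (76 mm by 85 mm) begins 54 mm behind the grasp point. The pads swing forward as they close: fully open they stand 13 mm farther back than shut.
Start: joints at [1.096, 0.053, 1.613, -0, 1.476, -0.119], TCP at [0.218, 0.586, 0.231] pointing down, gripper open.
Joint ranges: [-3.01, 3.01], [-1.01, 2.22], [0.06, 2.58], [-1.02, 4.17], [0.09, 2.62], [-3.14, 3.14]. Speed limits (rad/s): [2.57, 2.57, 3.14, 3.14, 3.14, 3.14].

## Interface

Orientations are given as a unit quaternion [w, x, y, z].
In Python, from plant import manip gives the robot as it stands.
- The arm moves only by the tool send_rows, never from a script. Its argument "motion" is a list that holds one entry, the list of rows, each a list of 6 numbers: the shift along the world's x, y, z in cm, then the turn, a rotation vector about the world's x, y, z in rad. A call has 1 to 12 rows; each row shifts and turns the commanded pose from where the row before left it; what a row does not reach is not made up. A row lasts 1/12 s, in which the tool goes at most 41.7 mm and 7.16 degrees, less where a joint would pass 70% of its speed; a pose out of reach is approached as far as the arm can. A call with a gripper value outside its range is refused whole. "fingers" is the closure, from 0 (fully open) to 1 (shut), set as the call begins (left out, the last holds). The fingers move at their own pace and stop on an object; the grip force is fixed at half the most. Time passes only in rows, so rows that do not move let the fingers close. It gives the time, the measured TCP pose, the force and the opening at its end, in the units of the state.
- manip.state(): the state, without advancing time (a new reading comes with each control period).
- manip.grab_frame(name): name is "scene" or "top" or "wrist"; returns the picture (384x512x3 uint8, red, green, blue); there is no depth.
- manip.calibration(name): a dict with "mtx" (3x3 intrinsics, pixels), "cam_to_world" (4x4, takes a point from camera to world coordinates); the wrist camera has in their place "hand_eye" (4x4, takes a point from camera to tool coordinates, whose origin is the TCP and whose axes are the tool frame's). Camera axes: x right, y up, looking along -z (the intrinsics and any distortion apply to the point x, -y, -z); pixel columns grow to the right and rows downward; lengths in m; the calibration is good to about 2 mm. A picture is of the moment at which its call begins: read the wrist's pose just before it. calibration takes no time and is no camera call.
- manip.job_done(): hands the job in, once; it reports no verdict.
Trained networks look in the newest picture that a camera, given by its name, has taken for a name from the list of things; names that differ only in an ending like _2 or _b are one class to them, and where a whole thing is asked for, a point or a joint stands for the part that bears it (a point fixed in the world has none). Each returns a list of dicts, best first, with "confidence" (0 to 1); they miss things now and then, are a little off and sometimes report something else, mostly with a low value. They report only what shows in the picture. A call takes as long as a camera call.
- manip.boxes_of(query, camera): "centre" ([x, y, z] in m, in the coordinates of the camera as it stood for that picture, good to about 4 mm: the middle of the surface that is visible of it).
- manip.trace(query, camera): "region" (384x512 bool, what is visible of it).
- manip.landmark_of(query, camera): "centre" ([x, y, z] in m, in the coordinates of the camera as it stood for that picture, good to about 4 mm: a listed point, or the origin of a listed thing).
The state is a dict: "time": time; "joint_pos": joint angles; "joint_vel": joint speeds; "joint_efforts": joint torques, N m; "tool_pos": TCP position; "tool_rot": TCP orientation; "contact_force": force on the tool from outside, world axes, zero at the start; "ft_torque": the same for the moment, N m; "gripper_width": opening from 0.0 (shut) to 1.0 (fully open).
Only numpy, scipy, OpenCV 4.12 (cv2) and the standard library are available. Lean on these libraries where they do the work, as an engineer would, in place of code of your own. Each camera call takes 0.05 s, during which the arm holds its last target.

## Task

The four sealed tins in the slanted rack look alike, but some are full and some are empty. Lift each one out, feel by its weight which it is, and set it down gently and upright on the floor of its tray: full tins in the wooden tray, empty tins in the bare steel tray. Do not knock over the oil bottle.

Things in the scene. Friction and masses are not known exactly. Their poses are not given: they have to be found in the camera images.
- rack: plywood can rack, fixed, 84x322 mm, 70 high. Four steel collars (44 mm bore, 22 deep) on sloping seats, seat centres at rack y +112, +28, -56, -140 mm, x 0, 40 mm above the bench, hold the feet of the tins, which lean 25 degrees to the left, lids to +y. Draw a tin at least 25 mm along its own axis; its upper 50 mm stand free. Origin: centre of underside; x away from the robot, z up
- tin_a_center (a point): centre (half-way up) of a closed plain aluminium tin, 40 mm across, 72 mm tall, sealed lid; z axis along the tin to its lid. Starts in the rack, first from the left (+y). All four look the same
- tin_b_center (a point): centre (half-way up) of a closed plain aluminium tin, 40 mm across, 72 mm tall, sealed lid; z axis along the tin to its lid. Starts in the rack, second from the left (+y). All four look the same
- tin_c_center (a point): centre (half-way up) of a closed plain aluminium tin, 40 mm across, 72 mm tall, sealed lid; z axis along the tin to its lid. Starts in the rack, third from the left (+y). All four look the same
- tin_d_center (a point): centre (half-way up) of a closed plain aluminium tin, 40 mm across, 72 mm tall, sealed lid; z axis along the tin to its lid. Starts in the rack, last, at the right (-y). All four look the same
- tin_a: the same tin, origin at the centre of its foot. Full or empty cannot be seen, only felt on lifting: a full tin weighs 0.40 to 0.60 kg (4 to 6 N), an empty one 0.06 to 0.09 kg (0.6 to 0.9 N). Which are full changes each time
- tin_b: the same tin, origin at the centre of its foot. Full or empty cannot be seen, only felt on lifting: a full tin weighs 0.40 to 0.60 kg (4 to 6 N), an empty one 0.06 to 0.09 kg (0.6 to 0.9 N). Which are full changes each time
- tin_c: the same tin, origin at the centre of its foot. Full or empty cannot be seen, only felt on lifting: a full tin weighs 0.40 to 0.60 kg (4 to 6 N), an empty one 0.06 to 0.09 kg (0.6 to 0.9 N). Which are full changes each time
- tin_d: the same tin, origin at the centre of its foot. Full or empty cannot be seen, only felt on lifting: a full tin weighs 0.40 to 0.60 kg (4 to 6 N), an empty one 0.06 to 0.09 kg (0.6 to 0.9 N). Which are full changes each time
- wood_tray: shallow wooden tray for the full tins, fixed, 119x228x36 mm, walls 9, floor 6 mm thick; inside 100x210 mm. Origin: centre of its underside on the bench; y axis along its long side, x along the short one. Stands beside one end of the rack (left or right varies), long side roughly away from the robot
- wood_tray_floor (a point): centre of the wooden tray's inner floor, 6 mm above the bench; axes as the tray
- steel_tray: shallow bare sheet-steel tray with a rolled rim, for the empty tins, fixed, 126x200 mm, 33 high, walls 4, floor 4 mm thick; inside 118x192 mm. Origin: centre of its underside on the bench; y axis along its long side, x along the short one. Stands beside the other end of the rack
- steel_tray_floor (a point): centre of the steel tray's inner floor, 4 mm above the bench; axes as the tray
- oil_bottle_red: tall soft oil bottle with a red-orange body and a blue spout, 68 mm across, 270 mm tall, loose, standing behind the work; origin at the centre of its foot, z up

How it is judged:
By the outcome, as a careful person would: the job done as asked, in the order asked, and still so for the second after the job is handed in, with the robot touching nothing.
It also fails if it takes over 72 s, if anything falls off the work surface, if the arm or the gripper's body presses on something with over 40 N, if the wrist force passes 120 N, or if a joint passes its speed limit or range.

## Working session

There is one attempt and no reset: what is moved stays moved. The work goes in short steps, Python scripts to look and compute and a tool call to move; the robot and the scene stay as the last step left them, time stands still between calls to the robot, and variables do not carry over. Pictures are saved under pics/ and viewed, and the job is handed in when it is done.

Besides the shell and the picture viewer there is one more tool, called after "Emit:" by a JSON object that holds its "op" and its "data". send_rows: Moves the arm, as the interface text tells. Its arguments: {"type":"object","properties":{"motion":{"type":"array","items":{"type":"array","items":{"type":"array","items":{"type":"number"}}}},"fingers":{"type":"number"}},"required":["motion"]}

```bash
mkdir -p pics; ls; cat > h.py <<'E'
import numpy as np, cv2
from plant import manip
from scipy.spatial.transform import Rotation as R
def save(cam,name):
    im=manip.grab_frame(cam); cv2.imwrite('pics/'+name,cv2.cvtColor(im,cv2.COLOR_RGB2BGR)); return im
def q2R(q): return R.from_quat([q[1],q[2],q[3],q[0]])
def c2w(cam):
    c=manip.calibration(cam)
    if 'cam_to_world' in c: return np.array(c['cam_to_world'])
    s=manip.state(); T=np.eye(4); T[:3,:3]=q2R(s['tool_rot']).as_matrix(); T[:3,3]=s['tool_pos']
    return T@np.array(c['hand_eye'])
def w(T,p): return (T@np.append(p,1))[:3]
E
python3 - <<'E'
from h import *
np.set_printoptions(precision=4,suppress=True)
s=manip.state(); print(s)
for cam in ['scene','top']:
    save(cam,cam+'0.png'); T=c2w(cam); print(cam,T[:3,3])
    for q in ['rack','tin_a_center','wood_tray_floor','steel_tray_floor','oil_bottle_red','wood_tray','steel_tray']:
        for r in manip.landmark_of(q,cam)[:5]: print(q,round(r['confidence'],2),w(T,r['centre']),{k:v for k,v in r.items() if k not in('confidence','centre')})
print(manip.state()['time'])
E
```

```text
pics
{'time': 0.0, 'joint_pos': array([ 1.096 ,  0.0533,  1.6143, -0.    ,  1.476 , -0.119 ]), 'joint_vel': array([-0.0006, -0.0013, -0.0016, -0.0014,  0.001 ,  0.0013]), 'joint_efforts': array([  0.0005, -39.3712, -37.0166,  -0.0001,   0.0073,  -0.    ]), 'tool_pos': array([0.2174, 0.5853, 0.2301]), 'tool_rot': array([ 0.6957,  0.1244,  0.6962, -0.1258]), 'contact_force': array([ 0.1124, -0.817 , -0.1213]), 'ft_torque': array([ 0.0436,  0.0125, -0.0113]), 'gripper_width': 0.9997304746253227}
scene [ 0.2674 -0.7665  0.974 ]
rack 0.74 [ 0.4775 -0.1037  0.0023] {}
tin_a_center 0.76 [0.4688 0.0219 0.0736] {}
wood_tray_floor 0.73 [ 0.4671 -0.4073  0.0061] {}
steel_tray_floor 0.72 [ 0.4529  0.1577 -0.0005] {}
oil_bottle_red 0.61 [ 0.6963  0.0214 -0.0018] {}
oil_bottle_red 0.17 [0.4715 0.0098 0.043 ] {}
steel_tray 0.91 [0.4469 0.1525 0.0001] {}
top [ 0.3529 -0.1145  1.2394]
rack 0.89 [ 0.4817 -0.1067  0.0027] {}
rack 0.23 [0.4715 0.0221 0.0729] {}
tin_a_center 0.55 [0.4723 0.0208 0.0752] {}
wood_tray_floor 0.86 [ 0.4663 -0.41    0.0012] {}
wood_tray_floor 0.6 [0.7023 0.0205 0.0004] {}
wood_tray_floor 0.39 [ 0.4712 -0.407  -0.0036] {}
steel_tray_floor 0.61 [0.4546 0.1541 0.007 ] {}
oil_bottle_red 0.58 [ 0.7051  0.0209 -0.0003] {}
wood_tray 0.65 [ 0.4712 -0.4089 -0.0017] {}
steel_tray 0.78 [0.4497 0.1532 0.0042] {}
steel_tray 0.37 [ 0.482  -0.1653  0.0417] {}
0.8
```

View pics/scene0.png

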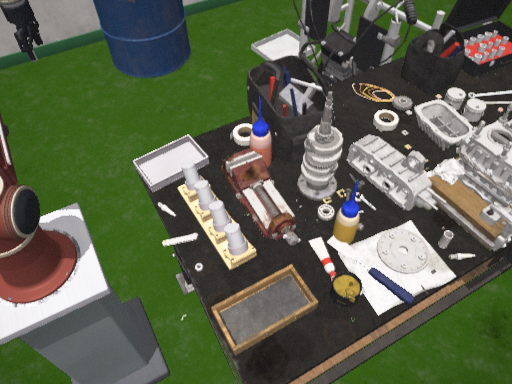

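View pics/top0.png

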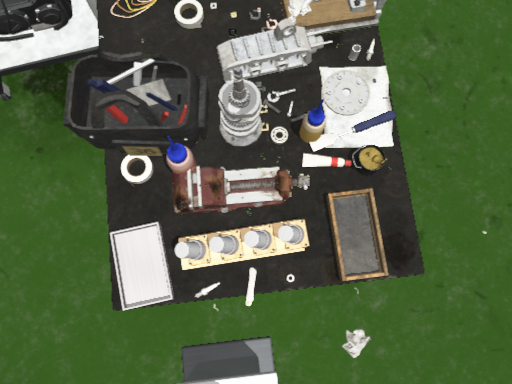

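```bash
python3 - <<'E'
from h import *
np.set_printoptions(precision=4,suppress=True)
for cam in ['top','scene']:
    T=c2w(cam)
    for q in ['tin_b_center','tin_c_center','tin_d_center']:
        for r in manip.landmark_of(q,cam)[:3]: print(cam,q,round(r['confidence'],2),w(T,r['centre']))
# rack orientation & tray orientation via regions
K=np.array(manip.calibration('top')['mtx']);T=c2w('top');print(K,manip.calibration('top').keys())
def back(px,z):
    d=np.stack([(px[:,0]-K[0,2])/K[0,0],-(px[:,1]-K[1,2])/K[1,1],-np.ones(len(px))],1)@T[:3,:3].T
    return T[:3,3]+d*((z-T[2,3])/d[:,2])[:,None]
for q,z in [('rack',.07),('wood_tray',.036),('steel_tray',.033)]:
    r=manip.trace(q,'top')
    for x in r[:1]:
        m=x['region'].astype(np.uint8); c=max(cv2.findContours(m,0,2)[0],key=cv2.contourArea)
        P=back(c[:,0,:].astype(float),z)[:,:2].astype(np.float32)
        print(q,x['confidence'],m.sum(),cv2.minAreaRect(P),cv2.boxPoints(cv2.minAreaRect(c)).round())
print(manip.state()['time'])
E
```

```text
top tin_b_center 0.55 [ 0.475  -0.0627  0.0707]
top tin_c_center 0.66 [ 0.4847 -0.2496  0.04  ]
top tin_c_center 0.61 [ 0.4777 -0.1437  0.0727]
top tin_c_center 0.34 [0.4727 0.0044 0.0334]
top tin_d_center 0.72 [ 0.4816 -0.2355  0.0773]
scene tin_b_center 0.51 [ 0.4748 -0.0634  0.0727]
scene tin_c_center 0.57 [ 0.4801 -0.1497  0.0711]
scene tin_d_center 0.61 [ 0.4812 -0.2271  0.0722]
[[469.3462   0.     249.9974]
 [  0.     469.3462 190.3054]
 [  0.       0.       1.    ]] dict_keys(['mtx', 'cam_to_world'])
rack 0.72 3037 ((0.47265487909317017, -0.1134512722492218), (0.08399293571710587, 0.3198150396347046), 2.7343523502349854) [[176. 237.]
 [304. 216.]
 [309. 250.]
 [182. 271.]]
wood_tray 0.73 4255 ((0.4673818349838257, -0.403509259223938), (0.22944757342338562, 0.1273152381181717), 0.8309397101402283) [[324. 194.]
 [373. 186.]
 [388. 275.]
 [339. 283.]]
steel_tray 0.38 358 ((0.47731533646583557, 0.03238753229379654), (0.064249187707901, 0.03824186325073242), 83.44601440429688) [[174. 242.]
 [199. 242.]
 [199. 257.]
 [174. 257.]]
1.25
```

```bash
cat >> h.py <<'E'
np.set_printoptions(precision=4,suppress=True)
YAW=0.045; RO=np.array([.4765,-.1061,0.])
Rz=R.from_euler('z',YAW)
U=Rz.apply([0,np.sin(np.radians(25)),np.cos(np.radians(25))])
XR=Rz.apply([1,0,0])
def tin(i): return RO+Rz.apply([0,[.112,.028,-.056,-.140][i],.040])+.036*U
def Rot(ax,yv):
    x=ax/np.linalg.norm(ax); y=yv-x*(yv@x); y/=np.linalg.norm(y); return R.from_matrix(np.stack([x,y,np.cross(x,y)],1))
def cands(ax): return Rot(ax,XR),Rot(ax,-XR)
def go(pos,rot):
    s=manip.state(); q=q2R(s['tool_rot']); d=(np.array(pos)-s['tool_pos'])*100; rv=(rot*q.inv()).as_rotvec()
    print('d cm',d.round(2),'rv',rv.round(3),'rows>=',max(np.linalg.norm(d)/4.17,np.degrees(np.linalg.norm(rv))/7.16).round(1))
G=.018
def tcp_grasp(c,u,extra=0): return c+u*(G-.019+extra)
E
python3 - <<'E'
from h import *
s=manip.state(); M=q2R(s['tool_rot']).as_matrix(); print(M)
for i in range(4): print(tin(i))
for r in cands(-U):
    go(tcp_grasp(tin(0),U,.08),r)
K=np.array(manip.calibration('top')['mtx']);T=c2w('top')
def back(px,z):
    px=np.array(px,float);d=np.stack([(px[:,0]-K[0,2])/K[0,0],-(px[:,1]-K[1,2])/K[1,1],-np.ones(len(px))],1)@T[:3,:3].T
    return T[:3,3]+d*((z-T[2,3])/d[:,2])[:,None]
print(back([(111,231),(157,223),(172,298),(122,308)],.033))
print(back([(329,193),(373,188),(387,274),(341,282)],.036))
print('vise',back([(180,212),(290,203)],.05))
E
```

```text
[[ 0.      0.3484  0.9374]
 [-0.0001  0.9374 -0.3484]
 [-1.     -0.0001  0.    ]]
[0.4708 0.021  0.0726]
[ 0.4746 -0.0629  0.0726]
[ 0.4783 -0.1468  0.0726]
[ 0.4821 -0.2308  0.0726]
d cm [ 25.16 -53.15  -8.71] rv [-0.373 -0.272 -1.15 ] rows>= 14.3
d cm [ 25.16 -53.15  -8.71] rv [-0.303  0.416  1.936] rows>= 16.0
[[0.5469 0.2218 0.033 ]
 [0.5541 0.1024 0.033 ]
 [0.3608 0.0789 0.033 ]
 [0.3508 0.2046 0.033 ]]
[[ 0.5814 -0.3516  0.036 ]
 [ 0.5815 -0.4686  0.036 ]
 [ 0.3577 -0.466   0.036 ]
 [ 0.3513 -0.3474  0.036 ]]
vise [[ 0.573   0.0387  0.05  ]
 [ 0.5641 -0.245   0.05  ]]
```

Emit:
{"op": "send_rows", "data": {"motion": [[[1.26,-2.66,-0.435,-0.0187,-0.0136,-0.0575],[1.26,-2.66,-0.435,-0.0187,-0.0136,-0.0575],[1.26,-2.66,-0.435,-0.0187,-0.0136,-0.0575],[1.26,-2.66,-0.435,-0.0187,-0.0136,-0.0575],[1.26,-2.66,-0.435,-0.0187,-0.0136,-0.0575],[1.26,-2.66,-0.435,-0.0187,-0.0136,-0.0575],[1.26,-2.66,-0.435,-0.0187,-0.0136,-0.0575],[1.26,-2.66,-0.435,-0.0187,-0.0136,-0.0575],[1.26,-2.66,-0.435,-0.0187,-0.0136,-0.0575],[1.26,-2.66,-0.435,-0.0187,-0.0136,-0.0575]]], "fingers": 0.15}}

```text
time: 2.08
tool_pos: [0.3441, 0.3186, 0.1878]
tool_rot: [0.685, 0.261, 0.569, -0.373]
contact_force: [0.2, 0.5, -0.6]
gripper_width: 0.849
```

Emit:
{"op": "send_rows", "data": {"motion": [[[1.26,-2.66,-0.435,-0.0187,-0.0136,-0.0575],[1.26,-2.66,-0.435,-0.0187,-0.0136,-0.0575],[1.26,-2.66,-0.435,-0.0187,-0.0136,-0.0575],[1.26,-2.66,-0.435,-0.0187,-0.0136,-0.0575],[1.26,-2.66,-0.435,-0.0187,-0.0136,-0.0575],[1.26,-2.66,-0.435,-0.0187,-0.0136,-0.0575],[1.26,-2.66,-0.435,-0.0187,-0.0136,-0.0575],[1.26,-2.66,-0.435,-0.0187,-0.0136,-0.0575],[1.26,-2.66,-0.435,-0.0187,-0.0136,-0.0575],[1.26,-2.66,-0.435,-0.0187,-0.0136,-0.0575],[0,0,0,0,0,0],[0,0,0,0,0,0]]]}}

```text
time: 3.08
tool_pos: [0.4697, 0.053, 0.1439]
tool_rot: [0.609, 0.371, 0.388, -0.584]
contact_force: [-0.3, 0.5, 0.5]
gripper_width: 0.849
```

```bash
python3 - <<'E'
from h import *
go(tcp_grasp(tin(0),U,.08),cands(-U)[0])
T=c2w('wrist'); save('wrist','w1.png'); s=manip.state()
for q in ['tin_a_center','tin_b_center','tin_c_center']:
    for r in manip.landmark_of(q,'wrist')[:3]: print(q,round(r['confidence'],2),w(T,r['centre']))
print(s['time'],s['joint_pos'],s['gripper_width'],s['contact_force'])
E
```

```text
d cm [-0.04  0.14  0.03] rv [ 0.    -0.002  0.002] rows>= 0.0
tin_a_center 0.56 [0.4694 0.0235 0.0736]
tin_b_center 0.74 [ 0.4756 -0.062   0.0687]
tin_c_center 0.83 [ 0.48   -0.151   0.0702]
tin_c_center 0.46 [ 0.4827 -0.1622  0.0433]
3.1333 [ 0.2037 -0.1641  2.016  -0.4384  1.3834  0.2622] 0.8496414837195808 [-0.8203 -0.418   1.1022]
```

View pics/w1.png

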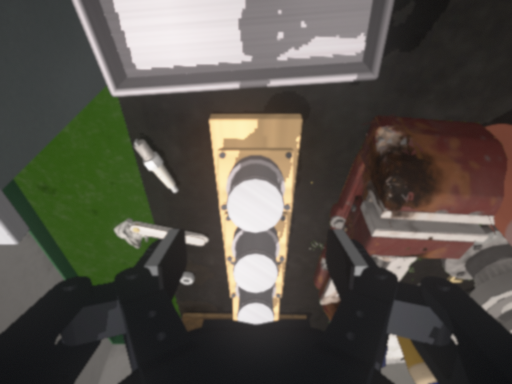

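Emit:
{"op": "send_rows", "data": {"motion": [[[0.02,-0.54,-1.2,0,0,0],[0.02,-0.54,-1.2,0,0,0],[0.02,-0.54,-1.2,0,0,0],[0.02,-0.54,-1.2,0,0,0],[0.02,-0.54,-1.2,0,0,0],[0.02,-0.54,-1.2,0,0,0],[0,0,0,0,0,0],[0,0,0,0,0,0]]]}}

```text
time: 3.95
tool_pos: [0.4703, 0.022, 0.0721]
tool_rot: [0.61, 0.37, 0.389, -0.583]
contact_force: [-0.1, 0.5, -0.2]
gripper_width: 0.853
```

Emit:
{"op": "send_rows", "data": {"motion": [[[0,0,0,0,0,0],[0,0,0,0,0,0],[0,0,0,0,0,0],[0,0,0,0,0,0],[0,0,0,0,0,0],[0,0,0,0,0,0],[0,0,0,0,0,0]]], "fingers": 1}}

```text
time: 4.53
tool_pos: [0.4715, 0.022, 0.0736]
tool_rot: [0.61, 0.371, 0.388, -0.583]
contact_force: [-3.8, 2.8, 6.5]
gripper_width: 0.45
```

```bash
python3 - <<'E'
from h import *
go(tcp_grasp(tin(0),U),cands(-U)[0])
s=manip.state();print(s['time'],s['gripper_width'],s['contact_force'],s['tool_pos'])
E
```

```text
d cm [-0.07 -0.14 -0.19] rv [-0.     0.001 -0.   ] rows>= 0.1
4.5333 0.4503941498391846 [-3.8105  2.7896  6.4947] [0.4715 0.022  0.0736]
```

Emit:
{"op": "send_rows", "data": {"motion": [[[-0.02,0.42,0.905,0,0,0],[-0.02,0.42,0.905,0,0,0],[-0.02,0.42,0.905,0,0,0],[-0.02,0.42,0.905,0,0,0],[-0.02,0.42,0.905,0,0,0],[-0.02,0.42,0.905,0,0,0],[-0.02,0.42,0.905,0,0,0],[0,0,0,0,0,0],[0,0,0,0,0,0],[0,0,0,0,0,0]]]}}

```text
time: 5.37
tool_pos: [0.4692, 0.0509, 0.1353]
tool_rot: [0.61, 0.371, 0.389, -0.583]
contact_force: [0.1, 0.3, -5.7]
gripper_width: 0.454
```

Emit:
{"op": "send_rows", "data": {"motion": [[[0,0,0,0,0,0],[0,0,0,0,0,0]]]}}

```text
time: 5.53
tool_pos: [0.4689, 0.0506, 0.1348]
tool_rot: [0.609, 0.37, 0.389, -0.583]
contact_force: [-0.3, 0.8, -5.5]
gripper_width: 0.45
```

```bash
python3 - <<'E'
from h import *
save('wrist','w2.png')
s=manip.state();print(s['time'],s['gripper_width'],s['contact_force'],s['ft_torque'],s['tool_pos'])
E
```

```text
5.5833 0.459103008557183 [ 0.1753 -0.4005 -4.9979] [ 0.5711 -0.006   0.012 ] [0.469  0.0506 0.1349]
```

View pics/w2.png

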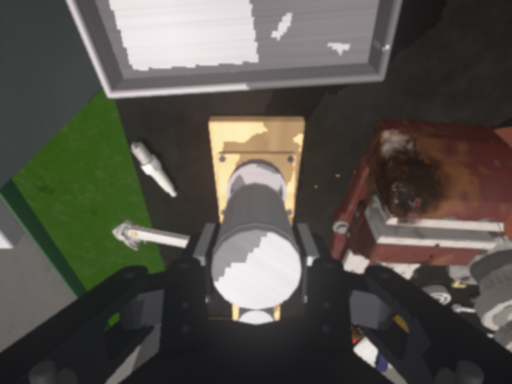

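Emit:
{"op": "send_rows", "data": {"motion": [[[0,0,2,0,0,0],[0,0,2,0,0,0],[0,0,2,0,0,0],[0,-1,2,0,0,0],[0.4,-2.8,0,0.0272,0.0012,0],[0.4,-2.8,0,0.0272,0.0012,0],[0.4,-2.8,0,0.0272,0.0012,0],[0.4,-2.8,0,0.0272,0.0012,0],[0.4,-2.8,0,0.0272,0.0012,0],[0.4,-2.8,0,0.0272,0.0012,0],[0.4,-2.8,0,0.0272,0.0012,0],[0.4,-2.8,0,0.0272,0.0012,0]]]}}

```text
time: 6.58
tool_pos: [0.5007, -0.1848, 0.2151]
tool_rot: [0.563, 0.432, 0.453, -0.539]
contact_force: [1.6, 0.7, -5.2]
gripper_width: 0.449
```

Emit:
{"op": "send_rows", "data": {"motion": [[[0.4,-2.8,0,0.0272,0.0012,0],[0.4,-2.8,0,0.0272,0.0012,0],[0.4,-2.8,0,0.0272,0.0012,0],[0.4,-2.8,0,0.0272,0.0012,0],[0.4,-2.8,0,0.0272,0.0012,0],[0.4,-2.8,0,0.0272,0.0012,0],[0.4,-2.8,0,0.0272,0.0012,0],[0.4,-2.8,0,0.0272,0.0012,0],[0,0,0,0,0,0],[0,0,0,0,0,0]]]}}

```text
time: 7.42
tool_pos: [0.5324, -0.4091, 0.214]
tool_rot: [0.51, 0.488, 0.511, -0.49]
contact_force: [-0.1, 0.9, -5.7]
gripper_width: 0.455
```

```bash
cat >> h.py <<'E'
Z=np.array([0,0,1.])
E
python3 - <<'E'
from h import *
go([.533,-.408,.042],cands(-Z)[0])
s=manip.state();T=c2w('wrist');save('wrist','w3.png')
for q in ['wood_tray_floor','tin_a']:
    for r in manip.landmark_of(q,'wrist')[:2]: print(q,round(r['confidence'],2),w(T,r['centre']))
print(s['time'],s['gripper_width'],s['contact_force'],s['tool_pos'],s['joint_pos'])
E
```

```text
d cm [  0.06   0.11 -17.2 ] rv [ 0.    -0.003  0.002] rows>= 4.1
wood_tray_floor 0.85 [ 0.4687 -0.4121  0.0043]
tin_a 0.68 [ 0.5363 -0.4111  0.1795]
tin_a 0.47 [ 0.4801 -0.2446  0.0364]
7.4167 0.45477790810572616 [-0.0753  0.941  -5.6998] [ 0.5324 -0.4091  0.214 ] [-0.765   0.1719  1.5133 -0.0024  1.4584 -0.8075]
```

View pics/w3.png

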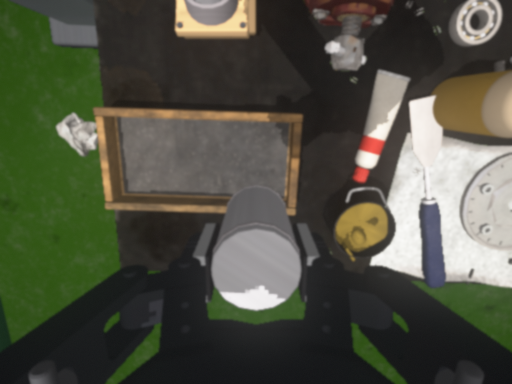

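Emit:
{"op": "send_rows", "data": {"motion": [[[0,0,-2.6,0,0,0],[0,0,-2.6,0,0,0],[0,0,-2.6,0,0,0],[0,0,-2.6,0,0,0],[0,0,-2.6,0,0,0],[0,0,-2.2,0,0,0],[0,0,-1.0,0,0,0],[0,0,-0.3,0,0,0],[0,0,0,0,0,0],[0,0,0,0,0,0]]]}}

```text
time: 8.4
tool_pos: [0.5346, -0.4077, 0.0527]
tool_rot: [0.513, 0.488, 0.51, -0.489]
contact_force: [0.3, -0.5, -4.3]
gripper_width: 0.449
```

Emit:
{"op": "send_rows", "data": {"motion": [[[0,0,-0.2,0,0,0],[0,0,0,0,0,0]]]}}

```text
time: 8.57
tool_pos: [0.5345, -0.408, 0.0506]
tool_rot: [0.513, 0.488, 0.51, -0.489]
contact_force: [0.1, 1.1, -5.8]
gripper_width: 0.452
```

Emit:
{"op": "send_rows", "data": {"motion": [[[0,0,-0.3,0,0,0],[0,0,-0.2,0,0,0],[0,0,0,0,0,0]]]}}

```text
time: 8.82
tool_pos: [0.5339, -0.4076, 0.0443]
tool_rot: [0.512, 0.488, 0.51, -0.489]
contact_force: [-0.0, 0.0, -4.2]
gripper_width: 0.458
```

Emit:
{"op": "send_rows", "data": {"motion": [[[0,0,-0.15,0,0,0],[0,0,-0.1,0,0,0],[0,0,0,0,0,0]]]}}

```text
time: 9.07
tool_pos: [0.534, -0.4081, 0.044]
tool_rot: [0.512, 0.488, 0.511, -0.489]
contact_force: [-4.3, 2.1, 6.7]
gripper_width: 0.45
```

Emit:
{"op": "send_rows", "data": {"motion": [[[0,0,0,0,0,0],[0,0,0,0,0,0],[0,0,0,0,0,0],[0,0,0.5,0,0,0],[0,0,2,0,0,0],[0,0,3,0,0,0],[0,0,3,0,0,0],[0,0,3,0,0,0],[0,0,3,0,0,0],[0,0,2,0,0,0]]], "fingers": 0.3}}

```text
time: 9.9
tool_pos: [0.5344, -0.4079, 0.2106]
tool_rot: [0.513, 0.488, 0.509, -0.489]
contact_force: [0.6, -1.1, 0.5]
gripper_width: 0.699
```

```bash
python3 - <<'E'
from h import *
save('wrist','w4.png')
s=manip.state(); print(s['time'],s['gripper_width'],s['contact_force'])
go(tcp_grasp(tin(1),U,.09),cands(-U)[0])
E
```

```text
9.95 0.7008532538465143 [ 0.9101 -2.1995  2.8049]
d cm [-6.3  38.39 -6.19] rv [-0.427 -0.011 -0.002] rows>= 9.4
```

View pics/w4.png

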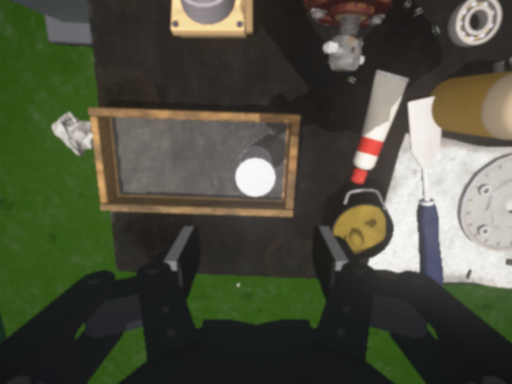

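Emit:
{"op": "send_rows", "data": {"motion": [[[-0.45,2.74,-0.44,-0.0305,-0.0008,0],[-0.45,2.74,-0.44,-0.0305,-0.0008,0],[-0.45,2.74,-0.44,-0.0305,-0.0008,0],[-0.45,2.74,-0.44,-0.0305,-0.0008,0],[-0.45,2.74,-0.44,-0.0305,-0.0008,0],[-0.45,2.74,-0.44,-0.0305,-0.0008,0],[-0.45,2.74,-0.44,-0.0305,-0.0008,0],[-0.45,2.74,-0.44,-0.0305,-0.0008,0],[-0.45,2.74,-0.44,-0.0305,-0.0008,0],[-0.45,2.74,-0.44,-0.0305,-0.0008,0],[-0.45,2.74,-0.44,-0.0305,-0.0008,0],[-0.45,2.74,-0.44,-0.0305,-0.0008,0]]], "fingers": 0.2}}

```text
time: 10.95
tool_pos: [0.479, -0.0771, 0.1533]
tool_rot: [0.595, 0.389, 0.41, -0.571]
contact_force: [0.3, -0.7, -0.7]
gripper_width: 0.796
```

Emit:
{"op": "send_rows", "data": {"motion": [[[-0.45,2.74,-0.44,-0.0305,-0.0008,0],[-0.45,2.74,-0.44,-0.0305,-0.0008,0],[0,0,0,0,0,0],[0,0,0,0,0,0],[0,0,0,0,0,0]]]}}

```text
time: 11.37
tool_pos: [0.4707, -0.0237, 0.1447]
tool_rot: [0.606, 0.371, 0.393, -0.583]
contact_force: [0.1, -0.0, 0.7]
gripper_width: 0.801
```

```bash
python3 - <<'E'
from h import *
s=manip.state(); print(s['time'],s['gripper_width'],s['contact_force'])
go(tcp_grasp(tin(1),U,.09),cands(-U)[0])
go(tcp_grasp(tin(1),U,.0),cands(-U)[0])
E
```

```text
11.3667 0.8012998668253919 [ 0.1079 -0.0492  0.7409]
d cm [ 0.22 -0.17  0.86] rv [-0.008 -0.008  0.001] rows>= 0.2
d cm [ 0.39 -3.97 -7.3 ] rv [-0.008 -0.008  0.001] rows>= 2.0
```

Emit:
{"op": "send_rows", "data": {"motion": [[[0.23,-0.47,0.22,-0.008,-0.008,0.001],[0.023,-0.5,-1.07,0,0,0],[0.023,-0.5,-1.07,0,0,0],[0.023,-0.5,-1.07,0,0,0],[0.023,-0.5,-1.07,0,0,0],[0.023,-0.5,-1.07,0,0,0],[0.023,-0.5,-1.07,0,0,0],[0.023,-0.5,-1.07,0,0,0],[0,0,0,0,0,0],[0,0,0,0,0,0]]]}}

```text
time: 12.2
tool_pos: [0.4737, -0.0635, 0.0707]
tool_rot: [0.609, 0.371, 0.389, -0.584]
contact_force: [0.8, 0.2, 0.4]
gripper_width: 0.802
```

Emit:
{"op": "send_rows", "data": {"motion": [[[0,0,0,0,0,0],[0,0,0,0,0,0],[0,0,0,0,0,0],[0,0,0,0,0,0],[0,0,0,0,0,0],[0,0,0,0,0,0]]], "fingers": 1}}

```text
time: 12.7
tool_pos: [0.4751, -0.063, 0.0729]
tool_rot: [0.61, 0.372, 0.388, -0.583]
contact_force: [-2.6, 2.0, 5.8]
gripper_width: 0.454
```

```bash
python3 - <<'E'
from h import *
s=manip.state(); print(s['time'],s['gripper_width'],s['contact_force'])
go(tcp_grasp(tin(1),U,.0),cands(-U)[0])
E
```

```text
12.7 0.4535497365149024 [-2.573   1.9894  5.8163]
d cm [-0.05 -0.03 -0.12] rv [0.    0.001 0.   ] rows>= 0.0
```

Good. Draw it out along the axis, then straight up.

Emit:
{"op": "send_rows", "data": {"motion": [[[-0.02,0.42,0.905,0,0,0],[-0.02,0.42,0.905,0,0,0],[-0.02,0.42,0.905,0,0,0],[-0.02,0.42,0.905,0,0,0],[-0.02,0.42,0.905,0,0,0],[-0.02,0.42,0.905,0,0,0],[0,0,2,0,0,0],[0,0,2,0,0,0],[0,0,2,0,0,0],[0,0,2,0,0,0],[0,0,0,0,0,0],[0,0,0,0,0,0]]]}}

```text
time: 13.7
tool_pos: [0.474, -0.0376, 0.2076]
tool_rot: [0.61, 0.372, 0.388, -0.582]
contact_force: [-0.6, 0.5, -4.9]
gripper_width: 0.452
```

Emit:
{"op": "send_rows", "data": {"motion": [[[0,0,0,0,0,0]]]}}

```text
time: 13.78
tool_pos: [0.4725, -0.0376, 0.2049]
tool_rot: [0.609, 0.371, 0.389, -0.583]
contact_force: [-0.1, 0.6, -4.9]
gripper_width: 0.455
```

Emit:
{"op": "send_rows", "data": {"motion": [[[0,0,0,0,0,0]]]}}

```text
time: 13.87
tool_pos: [0.4721, -0.0378, 0.204]
tool_rot: [0.609, 0.37, 0.39, -0.584]
contact_force: [-0.5, 0.4, -6.4]
gripper_width: 0.454
```

```bash
python3 - <<'E'
from h import *
s=manip.state(); print(s['time'],s['gripper_width'],s['contact_force'],s['ft_torque'])
R1=cands(-Z)[0]
go([.468,-.408,.2],R1)
go([.515,.158,.2],R1)
E
```

```text
13.8667 0.453757140941546 [-0.4909  0.3548 -6.4334] [ 0.5963  0.0574 -0.0217]
d cm [ -0.41 -37.02  -0.4 ] rv [ 0.436  0.016 -0.001] rows>= 8.9
d cm [ 4.29 19.58 -0.4 ] rv [ 0.436  0.016 -0.001] rows>= 4.8
```

Emit:
{"op": "send_rows", "data": {"motion": [[[-0.5,-2.64,0.05,0.0311,0.0012,0],[-0.5,-2.64,0.05,0.0311,0.0012,0],[-0.5,-2.64,0.05,0.0311,0.0012,0],[-0.5,-2.64,0.05,0.0311,0.0012,0],[-0.5,-2.64,0.05,0.0311,0.0012,0],[-0.5,-2.64,0.05,0.0311,0.0012,0],[-0.5,-2.64,0.05,0.0311,0.0012,0],[-0.5,-2.64,0.05,0.0311,0.0012,0],[-0.5,-2.64,0.05,0.0311,0.0012,0],[-0.5,-2.64,0.05,0.0311,0.0012,0],[-0.5,-2.64,0.05,0.0311,0.0012,0],[-0.5,-2.64,0.05,0.0311,0.0012,0]]]}}

```text
time: 14.87
tool_pos: [0.4117, -0.3557, 0.2101]
tool_rot: [0.526, 0.474, 0.496, -0.503]
contact_force: [1.1, 0.3, -4.6]
gripper_width: 0.45
```

Emit:
{"op": "send_rows", "data": {"motion": [[[-0.5,-2.64,0,0.0311,0.0012,0],[-0.5,-2.64,0,0.0311,0.0012,0],[0,0,0,0,0,0],[0,0,0,0,0,0],[0,0,0,0,0,0]]]}}

```text
time: 15.28
tool_pos: [0.4025, -0.407, 0.2102]
tool_rot: [0.51, 0.489, 0.511, -0.489]
contact_force: [-0.1, 0.8, -4.6]
gripper_width: 0.453
```

```bash
python3 - <<'E'
from h import *
s=manip.state(); print(s['time'],s['gripper_width'],s['contact_force'])
go([.403,-.408,.044],cands(-Z)[0])
E
```

```text
15.2833 0.45251128453752204 [-0.1374  0.8092 -4.6353]
d cm [  0.05  -0.1  -16.62] rv [-0.002 -0.     0.001] rows>= 4.0
```

Emit:
{"op": "send_rows", "data": {"motion": [[[0,0,-2.6,0,0,0],[0,0,-2.6,0,0,0],[0,0,-2.6,0,0,0],[0,0,-2.6,0,0,0],[0,0,-2.6,0,0,0],[0,0,-2.0,0,0,0],[0,0,-0.6,0,0,0],[0,0,-0.3,0,0,0],[0,0,0,0,0,0],[0,0,0,0,0,0]]]}}

```text
time: 16.12
tool_pos: [0.4042, -0.4083, 0.0549]
tool_rot: [0.513, 0.489, 0.509, -0.488]
contact_force: [0.6, -0.3, -3.9]
gripper_width: 0.452
```

Emit:
{"op": "send_rows", "data": {"motion": [[[0,0,-0.15,0,0,0],[0,0,-0.15,0,0,0],[0,0,0,0,0,0]]]}}

```text
time: 16.37
tool_pos: [0.4035, -0.4081, 0.051]
tool_rot: [0.512, 0.489, 0.51, -0.489]
contact_force: [-0.1, 0.3, -5.2]
gripper_width: 0.452
```

Emit:
{"op": "send_rows", "data": {"motion": [[[0,0,-0.3,0,0,0],[0,0,-0.2,0,0,0],[0,0,-0.1,0,0,0],[0,0,0,0,0,0]]]}}

```text
time: 16.7
tool_pos: [0.4029, -0.4074, 0.0436]
tool_rot: [0.511, 0.489, 0.51, -0.488]
contact_force: [-0.6, 0.6, -4.1]
gripper_width: 0.455
```

Emit:
{"op": "send_rows", "data": {"motion": [[[0,0,-0.1,0,0,0],[0,0,-0.05,0,0,0],[0,0,0,0,0,0]]]}}

```text
time: 16.95
tool_pos: [0.4032, -0.4078, 0.043]
tool_rot: [0.512, 0.489, 0.51, -0.489]
contact_force: [-1.2, 0.5, -2.5]
gripper_width: 0.45
```

Emit:
{"op": "send_rows", "data": {"motion": [[[0,0,-0.1,0,0,0],[0,0,0,0,0,0],[0,0,0,0,0,0]]]}}

```text
time: 17.2
tool_pos: [0.4033, -0.4081, 0.0429]
tool_rot: [0.512, 0.489, 0.51, -0.489]
contact_force: [-2.8, 1.5, 5.3]
gripper_width: 0.449
```

Emit:
{"op": "send_rows", "data": {"motion": [[[0,0,0,0,0,0],[0,0,0,0,0,0],[0,0,0,0,0,0],[0,0,0.5,0,0,0],[0,0,2,0,0,0],[0,0,3,0,0,0],[0,0,3,0,0,0],[0,0,3,0,0,0],[0,0,3,0,0,0],[0,0,2,0,0,0]]], "fingers": 0.3}}

```text
time: 18.03
tool_pos: [0.4041, -0.4086, 0.2108]
tool_rot: [0.514, 0.489, 0.508, -0.489]
contact_force: [-0.1, 0.2, 0.8]
gripper_width: 0.705
```

```bash
python3 - <<'E'
from h import *
save('wrist','w5.png')
s=manip.state(); print(s['time'],s['gripper_width'],s['contact_force'])
go(tcp_grasp(tin(2),U,.09),cands(-U)[0])
E
```

```text
18.0833 0.699169063336564 [ 0.0301 -1.2711  2.5829]
d cm [ 7.13 30.09 -6.18] rv [-0.426 -0.01  -0.001] rows>= 7.6
```

View pics/w5.png

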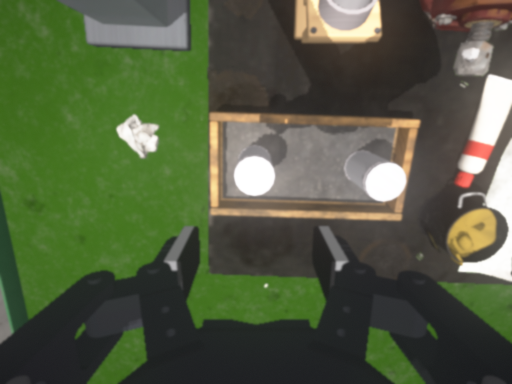

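Emit:
{"op": "send_rows", "data": {"motion": [[[0.6,2.5,-0.45,-0.0357,-0.001,0],[0.6,2.5,-0.45,-0.0357,-0.001,0],[0.6,2.5,-0.45,-0.0357,-0.001,0],[0.6,2.5,-0.45,-0.0357,-0.001,0],[0.6,2.5,-0.45,-0.0357,-0.001,0],[0.6,2.5,-0.45,-0.0357,-0.001,0],[0.6,2.5,-0.45,-0.0357,-0.001,0],[0.6,2.5,-0.45,-0.0357,-0.001,0],[0.6,2.5,-0.45,-0.0357,-0.001,0],[0.6,2.5,-0.45,-0.0357,-0.001,0],[0.6,2.5,-0.45,-0.0357,-0.001,0],[0.6,2.5,-0.45,-0.0357,-0.001,0]]], "fingers": 0.2}}

```text
time: 19.08
tool_pos: [0.4754, -0.1063, 0.1527]
tool_rot: [0.608, 0.372, 0.391, -0.583]
contact_force: [1.1, 0.4, -0.2]
gripper_width: 0.804
```

Emit:
{"op": "send_rows", "data": {"motion": [[[0,0,0,0,0,0],[0,0,0,0,0,0],[0,0,0,0,0,0]]]}}

```text
time: 19.33
tool_pos: [0.4753, -0.1079, 0.1527]
tool_rot: [0.607, 0.372, 0.392, -0.583]
contact_force: [0.5, 0.2, 0.3]
gripper_width: 0.801
```

```bash
cat >> h.py <<'E'
def desc(c,n=7):
    s=manip.state(); d=(tcp_grasp(c,U)-s['tool_pos'])*100; al=d@U; p=d-al*U
    q=q2R(s['tool_rot']); print('first',p.round(2),(cands(-U)[0]*q.inv()).as_rotvec().round(3),'then',n,'x',(al*U/n).round(3))
E
python3 - <<'E'
from h import *
s=manip.state(); print(s['time'],s['gripper_width'],s['contact_force'])
desc(tin(2))
E
```

```text
19.3333 0.8013383783234337 [0.5063 0.2025 0.2566]
first [ 0.13 -0.13  0.07] [-0.007 -0.005  0.001] then 7 x [ 0.024 -0.544 -1.167]
```

Emit:
{"op": "send_rows", "data": {"motion": [[[0.13,-0.13,0.07,-0.007,-0.005,0.001],[0.024,-0.54,-1.16,0,0,0],[0.024,-0.54,-1.16,0,0,0],[0.024,-0.54,-1.16,0,0,0],[0.024,-0.54,-1.16,0,0,0],[0.024,-0.54,-1.16,0,0,0],[0.024,-0.54,-1.16,0,0,0],[0.024,-0.54,-1.16,0,0,0],[0,0,0,0,0,0],[0,0,0,0,0,0]]]}}

```text
time: 20.17
tool_pos: [0.4776, -0.148, 0.072]
tool_rot: [0.609, 0.372, 0.388, -0.584]
contact_force: [-0.1, 0.0, 0.5]
gripper_width: 0.798
```

Emit:
{"op": "send_rows", "data": {"motion": [[[0,0,0,0,0,0],[0,0,0,0,0,0],[0,0,0,0,0,0],[0,0,0,0,0,0],[0,0,0,0,0,0],[0,0,0,0,0,0]]], "fingers": 1}}

```text
time: 20.67
tool_pos: [0.479, -0.1468, 0.0735]
tool_rot: [0.61, 0.371, 0.388, -0.583]
contact_force: [-2.0, 1.9, 5.2]
gripper_width: 0.452
```

Emit:
{"op": "send_rows", "data": {"motion": [[[-0.02,0.42,0.905,0,0,0],[-0.02,0.42,0.905,0,0,0],[-0.02,0.42,0.905,0,0,0],[-0.02,0.42,0.905,0,0,0],[-0.02,0.42,0.905,0,0,0],[-0.02,0.42,0.905,0,0,0],[0,0,2,0,0,0],[0,0,2,0,0,0],[0,0,2,0,0,0],[0,0,2,0,0,0],[0,0,0,0,0,0],[0,0,0,0,0,0]]]}}

```text
time: 21.67
tool_pos: [0.4777, -0.1214, 0.208]
tool_rot: [0.61, 0.372, 0.387, -0.582]
contact_force: [-0.7, 0.3, -1.1]
gripper_width: 0.45
```

Emit:
{"op": "send_rows", "data": {"motion": [[[0,0,0,0,0,0]]]}}

```text
time: 21.75
tool_pos: [0.4764, -0.1212, 0.2053]
tool_rot: [0.609, 0.371, 0.389, -0.583]
contact_force: [0.4, 0.1, -0.5]
gripper_width: 0.452
```

Emit:
{"op": "send_rows", "data": {"motion": [[[0,0,0,0,0,0]]]}}

```text
time: 21.83
tool_pos: [0.476, -0.1212, 0.2045]
tool_rot: [0.609, 0.371, 0.389, -0.583]
contact_force: [-0.0, 0.1, -1.1]
gripper_width: 0.456
```

```bash
python3 - <<'E'
from h import *
s=manip.state(); print(s['time'],s['gripper_width'],s['contact_force'],s['ft_torque'])
R1=cands(-Z)[0]
go([.468,-.408,.2],R1)
go([.515,.158,.2],R1)
E
```

```text
21.8333 0.4562651238473391 [-0.0134  0.1287 -1.1169] [0.243  0.0082 0.0107]
d cm [ -0.8  -28.68  -0.45] rv [ 0.435  0.017 -0.   ] rows>= 6.9
d cm [ 3.9  27.92 -0.45] rv [ 0.435  0.017 -0.   ] rows>= 6.8
```

Emit:
{"op": "send_rows", "data": {"motion": [[[0.22,2.33,0.05,0.0363,0.0014,0],[0.22,2.33,0.05,0.0363,0.0014,0],[0.22,2.33,0.05,0.0363,0.0014,0],[0.22,2.33,0.05,0.0363,0.0014,0],[0.22,2.33,0.05,0.0363,0.0014,0],[0.22,2.33,0.05,0.0363,0.0014,0],[0.22,2.33,0.05,0.0363,0.0014,0],[0.22,2.33,0.05,0.0363,0.0014,0],[0.22,2.33,0.05,0.0363,0.0014,0],[0.22,2.33,0.05,0.0363,0.0014,0],[0.22,2.33,0.05,0.0363,0.0014,0],[0.22,2.33,0.05,0.0363,0.0014,0]]]}}

```text
time: 22.83
tool_pos: [0.5026, 0.159, 0.2105]
tool_rot: [0.511, 0.489, 0.511, -0.489]
contact_force: [0.9, -0.3, 0.4]
gripper_width: 0.455
```

Emit:
{"op": "send_rows", "data": {"motion": [[[0,0,0,0,0,0],[0,0,0,0,0,0],[0,0,0,0,0,0]]]}}

```text
time: 23.08
tool_pos: [0.5028, 0.1574, 0.2111]
tool_rot: [0.512, 0.488, 0.51, -0.489]
contact_force: [0.2, -0.7, -0.8]
gripper_width: 0.452
```

```bash
python3 - <<'E'
from h import *
s=manip.state();T=c2w('wrist');save('wrist','w6.png')
go([.502,.158,.041],cands(-Z)[0])
for q in ['steel_tray_floor']:
    for r in manip.landmark_of(q,'wrist')[:2]: print(q,round(r['confidence'],2),w(T,r['centre']))
print(s['time'],s['gripper_width'],s['contact_force'])
E
```

```text
d cm [ -0.09   0.07 -17.04] rv [0.002 0.001 0.001] rows>= 4.1
steel_tray_floor 0.78 [0.4549 0.1552 0.0029]
23.0833 0.4521344385514884 [ 0.2044 -0.7338 -0.7531]
```

View pics/w6.png

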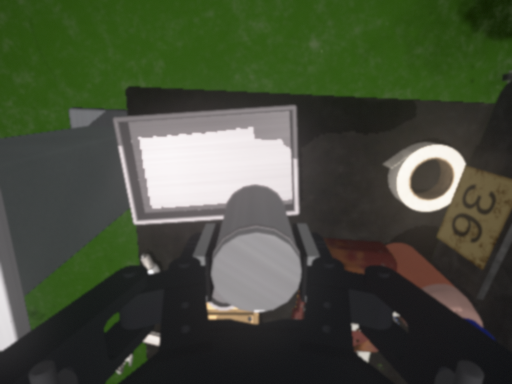

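Emit:
{"op": "send_rows", "data": {"motion": [[[0,0,-2.6,0,0,0],[0,0,-2.6,0,0,0],[0,0,-2.6,0,0,0],[0,0,-2.6,0,0,0],[0,0,-2.6,0,0,0],[0,0,-2.0,0,0,0],[0,0,-0.8,0,0,0],[0,0,-0.4,0,0,0],[0,0,0,0,0,0],[0,0,0,0,0,0]]]}}

```text
time: 24.02
tool_pos: [0.5044, 0.158, 0.0518]
tool_rot: [0.512, 0.49, 0.51, -0.488]
contact_force: [-0.1, -0.6, -0.5]
gripper_width: 0.454
```

Emit:
{"op": "send_rows", "data": {"motion": [[[0,0,-0.2,0,0,0],[0,0,-0.2,0,0,0],[0,0,-0.1,0,0,0],[0,0,0,0,0,0]]]}}

```text
time: 24.35
tool_pos: [0.5035, 0.1581, 0.0457]
tool_rot: [0.512, 0.489, 0.51, -0.488]
contact_force: [0.4, -0.5, -0.3]
gripper_width: 0.45
```

Emit:
{"op": "send_rows", "data": {"motion": [[[0,0,-0.1,0,0,0],[0,0,0,0,0,0]]]}}

```text
time: 24.52
tool_pos: [0.5034, 0.158, 0.0444]
tool_rot: [0.512, 0.489, 0.51, -0.488]
contact_force: [-0.6, 0.7, -0.3]
gripper_width: 0.452
```

Emit:
{"op": "send_rows", "data": {"motion": [[[0,0,-0.15,0,0,0],[0,0,-0.1,0,0,0],[0,0,0,0,0,0]]]}}

```text
time: 24.77
tool_pos: [0.5032, 0.158, 0.0416]
tool_rot: [0.512, 0.489, 0.51, -0.489]
contact_force: [-0.2, 0.4, -0.8]
gripper_width: 0.455
```

Emit:
{"op": "send_rows", "data": {"motion": [[[0,0,-0.1,0,0,0],[0,0,0,0,0,0]]]}}

```text
time: 24.93
tool_pos: [0.5035, 0.1581, 0.0412]
tool_rot: [0.512, 0.489, 0.51, -0.488]
contact_force: [-1.6, 0.4, 2.3]
gripper_width: 0.453
```

Contact. Release and rise.

Emit:
{"op": "send_rows", "data": {"motion": [[[0,0,0,0,0,0],[0,0,0,0,0,0],[0,0,0,0,0,0],[0,0,0.5,0,0,0],[0,0,2,0,0,0],[0,0,3,0,0,0],[0,0,3,0,0,0],[0,0,3,0,0,0],[0,0,3,0,0,0],[0,0,2,0,0,0]]], "fingers": 0.3}}

```text
time: 25.77
tool_pos: [0.5044, 0.1582, 0.21]
tool_rot: [0.513, 0.491, 0.509, -0.487]
contact_force: [0.1, 0.3, -0.3]
gripper_width: 0.7
```

```bash
python3 - <<'E'
from h import *
save('wrist','w7.png')
s=manip.state(); print(s['time'],s['gripper_width'],s['contact_force'])
go(tcp_grasp(tin(3),U,.09),cands(-U)[0])
E
```

```text
25.8167 0.7013970178181241 [2.1794 0.9773 2.6153]
d cm [ -2.61 -35.18  -6.09] rv [-0.437 -0.006 -0.002] rows>= 8.6
```

View pics/w7.png

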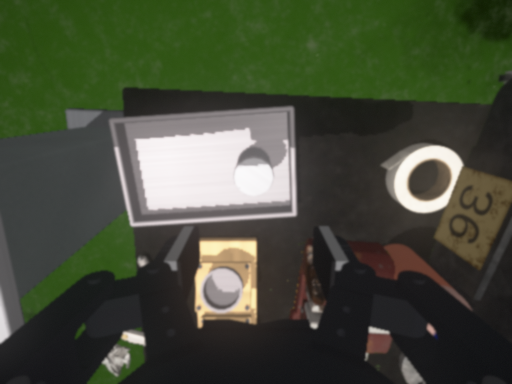

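Emit:
{"op": "send_rows", "data": {"motion": [[[-0.19,-2.5,-0.4,-0.0312,-0.0005,0],[-0.19,-2.5,-0.4,-0.0312,-0.0005,0],[-0.19,-2.5,-0.4,-0.0312,-0.0005,0],[-0.19,-2.5,-0.4,-0.0312,-0.0005,0],[-0.19,-2.5,-0.4,-0.0312,-0.0005,0],[-0.19,-2.5,-0.4,-0.0312,-0.0005,0],[-0.19,-2.5,-0.4,-0.0312,-0.0005,0],[-0.19,-2.5,-0.4,-0.0312,-0.0005,0],[-0.19,-2.5,-0.4,-0.0312,-0.0005,0],[-0.19,-2.5,-0.4,-0.0312,-0.0005,0],[-0.19,-2.5,-0.4,-0.0312,-0.0005,0],[-0.19,-2.5,-0.4,-0.0312,-0.0005,0]]], "fingers": 0.2}}

```text
time: 26.82
tool_pos: [0.4803, -0.1431, 0.1577]
tool_rot: [0.596, 0.387, 0.408, -0.574]
contact_force: [0.7, -0.2, -0.7]
gripper_width: 0.798
```

Emit:
{"op": "send_rows", "data": {"motion": [[[-0.19,-2.5,-0.4,-0.0312,-0.0005,0],[-0.19,-2.5,-0.4,-0.0312,-0.0005,0],[0,0,0,0,0,0],[0,0,0,0,0,0],[0,0,0,0,0,0]]]}}

```text
time: 27.23
tool_pos: [0.4769, -0.1915, 0.15]
tool_rot: [0.607, 0.369, 0.39, -0.585]
contact_force: [0.3, 0.3, 0.3]
gripper_width: 0.799
```

```bash
python3 - <<'E'
from h import *
s=manip.state(); print(s['time'],s['gripper_width'],s['contact_force'])
desc(tin(3))
E
```

```text
27.2333 0.7990334843039673 [0.3168 0.3312 0.3454]
first [ 0.36 -0.26  0.13] [ 0.001 -0.009  0.002] then 7 x [ 0.024 -0.53  -1.137]
```

Emit:
{"op": "send_rows", "data": {"motion": [[[0.36,-0.26,0.13,0.001,-0.009,0.002],[0.024,-0.53,-1.13,0,0,0],[0.024,-0.53,-1.13,0,0,0],[0.024,-0.53,-1.13,0,0,0],[0.024,-0.53,-1.13,0,0,0],[0.024,-0.53,-1.13,0,0,0],[0.024,-0.53,-1.13,0,0,0],[0.024,-0.53,-1.13,0,0,0],[0,0,0,0,0,0],[0,0,0,0,0,0]]]}}

```text
time: 28.07
tool_pos: [0.4813, -0.2318, 0.0709]
tool_rot: [0.609, 0.371, 0.389, -0.584]
contact_force: [0.3, -0.3, 0.5]
gripper_width: 0.803
```

Emit:
{"op": "send_rows", "data": {"motion": [[[0,0,0,0,0,0],[0,0,0,0,0,0],[0,0,0,0,0,0],[0,0,0,0,0,0],[0,0,0,0,0,0],[0,0,0,0,0,0]]], "fingers": 1}}

```text
time: 28.57
tool_pos: [0.4828, -0.2316, 0.0732]
tool_rot: [0.61, 0.371, 0.388, -0.583]
contact_force: [-0.8, 3.5, 6.3]
gripper_width: 0.458
```

Emit:
{"op": "send_rows", "data": {"motion": [[[-0.02,0.42,0.905,0,0,0],[-0.02,0.42,0.905,0,0,0],[-0.02,0.42,0.905,0,0,0],[-0.02,0.42,0.905,0,0,0],[-0.02,0.42,0.905,0,0,0],[-0.02,0.42,0.905,0,0,0],[0,0,2,0,0,0],[0,0,2,0,0,0],[0,0,2,0,0,0],[0,0,2,0,0,0],[0,0,0,0,0,0],[0,0,0,0,0,0]]]}}

```text
time: 29.57
tool_pos: [0.4816, -0.2064, 0.2081]
tool_rot: [0.61, 0.372, 0.387, -0.583]
contact_force: [-0.3, -0.1, -0.8]
gripper_width: 0.458
```

Emit:
{"op": "send_rows", "data": {"motion": [[[0,0,0,0,0,0]]]}}

```text
time: 29.65
tool_pos: [0.4803, -0.206, 0.2054]
tool_rot: [0.609, 0.371, 0.389, -0.583]
contact_force: [-0.3, -0.7, -1.4]
gripper_width: 0.454
```

Emit:
{"op": "send_rows", "data": {"motion": [[[0,0,0,0,0,0]]]}}

```text
time: 29.73
tool_pos: [0.4799, -0.206, 0.2043]
tool_rot: [0.609, 0.371, 0.39, -0.583]
contact_force: [-0.2, -0.4, -1.0]
gripper_width: 0.454
```

```bash
python3 - <<'E'
from h import *
s=manip.state(); print(s['time'],s['gripper_width'],s['contact_force'],s['ft_torque'])
R1=cands(-Z)[0]
go([.468,-.408,.21],R1)
go([.405,.147,.21],R1)
E
```

```text
29.7333 0.4537961622849132 [-0.1708 -0.4407 -1.0449] [0.2717 0.0258 0.0016]
d cm [ -1.19 -20.2    0.57] rv [ 0.435  0.016 -0.   ] rows>= 4.9
d cm [-7.49 35.3   0.57] rv [ 0.435  0.016 -0.   ] rows>= 8.7
```

Emit:
{"op": "send_rows", "data": {"motion": [[[-0.53,2.52,0.04,0.0311,0.0012,0],[-0.53,2.52,0.04,0.0311,0.0012,0],[-0.53,2.52,0.04,0.0311,0.0012,0],[-0.53,2.52,0.04,0.0311,0.0012,0],[-0.53,2.52,0.04,0.0311,0.0012,0],[-0.53,2.52,0.04,0.0311,0.0012,0],[-0.53,2.52,0.04,0.0311,0.0012,0],[-0.53,2.52,0.04,0.0311,0.0012,0],[-0.53,2.52,0.04,0.0311,0.0012,0],[-0.53,2.52,0.04,0.0311,0.0012,0],[-0.53,2.52,0.04,0.0311,0.0012,0],[-0.53,2.52,0.04,0.0311,0.0012,0]]]}}

```text
time: 30.73
tool_pos: [0.4161, 0.097, 0.2095]
tool_rot: [0.526, 0.473, 0.495, -0.504]
contact_force: [-0.1, -0.2, -1.2]
gripper_width: 0.451
```

Emit:
{"op": "send_rows", "data": {"motion": [[[-0.53,2.52,0.04,0.0311,0.0012,0],[-0.53,2.52,0.04,0.0311,0.0012,0],[0,0,0,0,0,0],[0,0,0,0,0,0],[0,0,0,0,0,0]]]}}

```text
time: 31.15
tool_pos: [0.4063, 0.1458, 0.2109]
tool_rot: [0.512, 0.488, 0.51, -0.489]
contact_force: [0.6, -0.8, -0.6]
gripper_width: 0.454
```

```bash
python3 - <<'E'
from h import *
s=manip.state()
go([.405,.147,.041],cands(-Z)[0])
print(s['time'],s['gripper_width'],s['contact_force'])
E
```

```text
d cm [ -0.13   0.12 -16.99] rv [0.002 0.    0.001] rows>= 4.1
31.15 0.45417012061546386 [ 0.5733 -0.8156 -0.5807]
```

Emit:
{"op": "send_rows", "data": {"motion": [[[0,0,-2.6,0,0,0],[0,0,-2.6,0,0,0],[0,0,-2.6,0,0,0],[0,0,-2.6,0,0,0],[0,0,-2.6,0,0,0],[0,0,-2.0,0,0,0],[0,0,-0.8,0,0,0],[0,0,-0.4,0,0,0],[0,0,-0.2,0,0,0],[0,0,-0.2,0,0,0],[0,0,0,0,0,0],[0,0,0,0,0,0]]]}}

```text
time: 32.15
tool_pos: [0.4077, 0.1465, 0.0473]
tool_rot: [0.512, 0.49, 0.51, -0.488]
contact_force: [0.6, -0.3, -0.8]
gripper_width: 0.453
```

Emit:
{"op": "send_rows", "data": {"motion": [[[0,0,-0.15,0,0,0],[0,0,-0.1,0,0,0],[0,0,0,0,0,0]]]}}

```text
time: 32.4
tool_pos: [0.4067, 0.1464, 0.0437]
tool_rot: [0.512, 0.489, 0.51, -0.488]
contact_force: [-0.1, 0.1, -1.3]
gripper_width: 0.451
```

Emit:
{"op": "send_rows", "data": {"motion": [[[0,0,-0.15,0,0,0],[0,0,-0.1,0,0,0],[0,0,0,0,0,0]]]}}

```text
time: 32.65
tool_pos: [0.4064, 0.1463, 0.0408]
tool_rot: [0.512, 0.489, 0.51, -0.489]
contact_force: [0.2, -1.0, -0.3]
gripper_width: 0.453
```

Emit:
{"op": "send_rows", "data": {"motion": [[[0,0,-0.05,0,0,0],[0,0,0,0,0,0]]]}}

```text
time: 32.82
tool_pos: [0.4067, 0.1464, 0.0406]
tool_rot: [0.512, 0.489, 0.51, -0.489]
contact_force: [-0.9, -1.2, 1.0]
gripper_width: 0.454
```

Contact; release and rise.

Emit:
{"op": "send_rows", "data": {"motion": [[[0,0,0,0,0,0],[0,0,0,0,0,0],[0,0,0,0,0,0],[0,0,0.5,0,0,0],[0,0,2,0,0,0],[0,0,3,0,0,0],[0,0,3,0,0,0],[0,0,3,0,0,0],[0,0,3,0,0,0],[0,0,2,0,0,0],[0,0,0,0,0,0],[0,0,0,0,0,0]]], "fingers": 0.3}}

```text
time: 33.82
tool_pos: [0.4075, 0.1465, 0.2074]
tool_rot: [0.513, 0.49, 0.509, -0.488]
contact_force: [0.2, -0.3, -1.3]
gripper_width: 0.699
```

```bash
python3 - <<'E'
from h import *
a=np.hstack([manip.grab_frame('wrist'),manip.grab_frame('scene')]);a=cv2.resize(a,(800,300),interpolation=cv2.INTER_AREA)
cv2.imwrite('pics/f1.png',a[...,::-1]); save('scene','f2.png')
s=manip.state(); print(s['time'],s['gripper_width'],s['contact_force'],s['tool_pos'])
T=c2w('scene')
for q in ['oil_bottle_red','tin_a_center','tin_b_center','tin_c_center','tin_d_center']:
    for r in manip.landmark_of(q,'scene')[:2]: print(q,round(r['confidence'],2),w(T,r['centre']))
E
```

```text
33.9667 0.6993293442469783 [-0.7406  0.041   0.3188] [0.4057 0.1462 0.2038]
oil_bottle_red 0.72 [ 0.6992  0.0205 -0.0018]
oil_bottle_red 0.67 [ 0.535  -0.4081  0.0039]
tin_a_center 0.82 [ 0.5323 -0.4068  0.0433]
tin_b_center 0.62 [ 0.4023 -0.4105  0.0412]
tin_c_center 0.56 [0.5006 0.1612 0.0388]
tin_c_center 0.45 [ 0.404  -0.409   0.0421]
tin_d_center 0.56 [0.4481 0.1519 0.0025]
tin_d_center 0.52 [0.405  0.1494 0.0377]
```

View pics/f1.png

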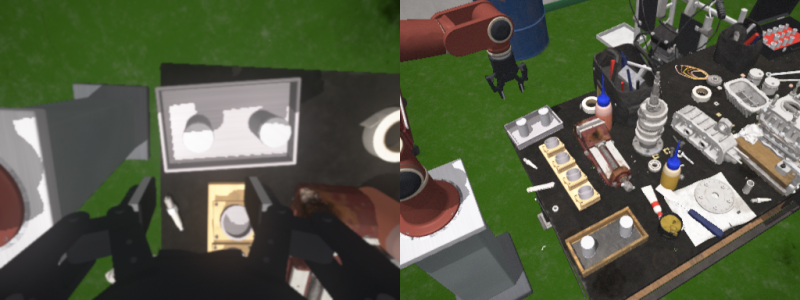

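View pics/f2.png

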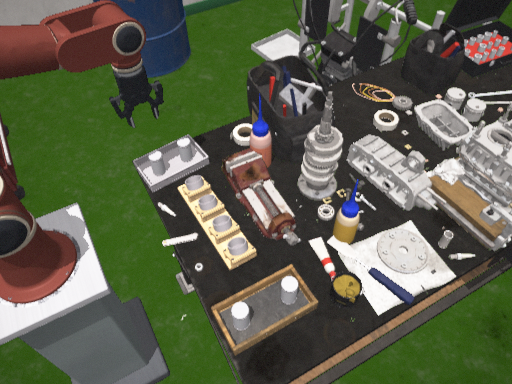

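All four tins are standing upright: two in the steel tray at (156,162) and (184,150), and two in the wooden tray at (240,316) and (289,290). The red bottle is still upright at (261,140), and the gripper is clear of everything.

```bash
python3 -c "
from plant import manip
print(manip.job_done())"
```

```text
the job is handed in; nothing more can be done
None
```

I sorted all four tins and handed the job in at about 34 s of the 72 s allowed.

- **Full tins:** A and B both pulled about 5–6 N on lifting. They went into the wooden tray at about (0.53, -0.41) and (0.40, -0.41).
- **Empty tins:** C and D both pulled about 1 N. They went into the steel tray at about (0.50, 0.16) and (0.41, 0.15).
- **Setting down:** I lowered each tin in steps of 3 mm or less until the force changed, with at most about 7 N net upward force, and then let go.

In the last pictures all four tins stand upright on their tray floors. Their detected centres are 38–43 mm above the bench, as expected. The oil bottle has not moved, at about (0.70, 0.02), and the gripper is about 0.2 m above the bench and touching nothing.

**Checks that disagreed:** the detector gave extra hits for three names. It put one "bottle" on tin A in the wooden tray, one "tin C" on tin B, and one "tin D" on the bare floor of the steel tray, which it ranked above the real tin D. The pictures contradict all three.

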